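# Refit the speed knob of a platform shaker

## Task

The speed knob has come off the platform shaker and stands on the bench. Pick it up, fit it on the keyed spindle on the shaker's control deck by pressing gently and turning it slowly until it drops fully home, then turn it so that its pointer points at the green mark, and let go. Never force it down (a light finger push is enough, a hard shove would damage the spindle) and leave the jar and the tube rack where they stand.

Things in the scene. Friction and masses are not known exactly. Their poses are not given: they have to be found in the camera images.
- knob_center (a point): Centre of the loose black speed knob, on its axis, 22 mm above its flat underside (it stands on the bench). 44 mm tall, 60 g: round skirt 44 mm across, 16 mm high; on it a bar grip 14 mm thick (y), 42 mm long (x), from 16 to 44 mm above the underside, pinched across the 14 mm. z up; +x is the pointer: a white line on the bar's top from its middle to its +x end.
- knob_pointer (a point): Pointer end of the knob: 20 mm from its axis along its +x, at the height of knob_center.
- knob_bore (a point): Mouth of the bore, on the knob's axis in its underside: round, blind, 13 mm across, 14 mm deep, with one key slot on the pointer (+x) side, 8 mm wide, reaching 13 mm from the axis.
- spindle_foot (a point): Foot of the shaker's upright spindle, on its axis at the deck's top (70 mm above the bench), on which the seated knob's underside rests. Axes as shaker; +x points to the green mark. Steel spindle 10 mm thick, 13 mm tall, the last 5 mm tapering to 4 mm. On one side a dark steel key 5 mm wide, 7 mm tall from the deck, reaching 11 mm from the axis.
- spindle_tip (a point): Top of the spindle, 13 mm above spindle_foot. With slot and key apart, the knob slips over the tip but rests on the key, underside 7 mm above the deck; when they meet (about 7 degrees of play either way) it can go down the last 7 mm. Contact is rigid: go slowly. The spindle turns against about 0.09 N m of friction and stays put; pressing over about 8 N on the key can drag it along.
- red_mark (a point): Red mark (stop) on the deck, 32.5 mm from the spindle axis, 80 degrees anticlockwise (from above) of the green mark. The key's direction is not measured: at the start it lies 5 to 55 degrees clockwise of the red mark. Start with the pointer at red and turn clockwise to find it. The spindle turns from 9 degrees before red to 13 degrees beyond green.
- green_mark (a point): Green mark (run) on the deck, 32.5 mm from the spindle axis in the shaker's +x direction (away from the robot at yaw 0).
- shaker: White platform shaker, fixed, 250 (x) by 260 mm (y); origin on the bench under its middle, z up. The front, x -125 to -22 mm, is the flat control deck 70 mm above the bench; behind it the black platform, top at 105 mm. Spindle at x -85, y +55 mm in a grey 82 mm disc with the marks. A fitted white timer dial (32 mm across, 18 high) at x -85, y -62 mm: not used.
- jar_center (a point): Bystander: loose round clear jar with a blue cap, 56 mm across and 70 mm high; the point is half-way up.
- rack_center (a point): Bystander: loose blue tube rack, 60 mm (x) by 90 mm (y), 63 mm high with its orange tube caps; the point is 30 mm above the bench.
Mind the look-alikes: they are no part of the job. What is shaped like the part that bears knob_center but blue is not meant.

How it is judged (in metres and radians):
On the way:
1. the knob is fully home on the spindle (z of knob_center in the frame of spindle_foot below 0.0245 m and horizontal distance between knob_center and spindle_foot below 0.003 m and angle between knob_center's own z axis and vertical below 0.1 rad), for 0.2 s.
At the end, for the whole second after the job is handed in: The knob is released and at rest, upright and fully home on the spindle (underside within 2.5 mm of the deck, centred within 3 mm), its pointer end within 4.5 mm (about 13 degrees) of the line from the spindle to the green mark (all of step 1 and z of knob_center in the frame of spindle_foot above 0.019 m and x of knob_pointer in the frame of spindle_foot above 0 m and y of knob_pointer in the frame of spindle_foot between -0.0045 and 0.0045 m and linear speed of knob below 0.01 m/s); the robot touches nothing.
It fails at once if the knob is pressed or turned against the shaker with more than 35 N (contact force between knob and shaker above 35 N).
It fails at once if the jar is pushed away or tipped (distance of jar_center from where it was at the start of the episode above 0.02 m or angle between jar_center's own z axis and vertical above 0.3 rad).
It fails at once if the tube rack is pushed away or tipped (distance of rack_center from where it was at the start of the episode above 0.02 m or angle between rack_center's own z axis and vertical above 0.3 rad).
It also fails if it takes over 61 s, if anything falls off the work surface, if the arm or the gripper's body presses on something with over 40 N, if the wrist force passes 120 N, or if a joint passes its speed limit or range.

## Robot

A 6-joint arm with a two-finger parallel gripper is mounted at the origin on the work surface. World frame = base frame: x ahead of the robot, y to its left, z up, the work surface at z = 0. Lengths are in m, angles in degrees, forces in N, time in s.
With the tool pointing down it reaches from about 0.4 to 0.825 m from the base axis. Payload 7 kg.
Tool frame: the origin (TCP) lies at the very end of the fingers, on their centre line; the grasp point (between the pads) lies 19 mm behind it (r.hold_point_z is the distance from the TCP to the grasp point, in m); z points along the fingers, y is the direction in which the jaws open and shut (so a half turn about z gives the same grasp; the last joint's range is limited). The gripper opens to 88 mm and grips with 3 to 60 N. Pads are 19 mm wide; open, the fingers measure 130 mm over their backs; the gripper's body (78 mm by 193 mm) begins 47 mm behind the grasp point.
Start: joints at [-58.092, 20.546, 0.682, 0, -70.136, -16.507], TCP at [0.179, -0.651, 0.227] pointing down, gripper open.
Joint ranges: [-176.03, 176.03], [-82.01, 121.73], [-58.28, 71.71], [-173.87, 95.51], [-174.79, -0.11], [-173.66, 173.66]. Speed limits (degrees/s): [136.94, 136.94, 172.46, 180, 180, 180].

## Interface

Orientations are given as [roll, pitch, yaw] about the fixed x, y, z axes, in that order (R = Rz(yaw) Ry(pitch) Rx(roll)).
In Python, from plant import r gives the robot as it stands. The module is installed in compiled form; this text tells all that it offers.
- The arm moves only by the shell command python3 -m inch 'ROWS' [FORCE]. ROWS is text: rows parted by semicolons, each of 7 numbers parted by spaces: the shift along the tool's x, y, z in m, then the turn, a rotation vector about the tool's x, y, z in rad, then the opening, from 0 (shut) to 1 (fully open). In form: tx ty tz ax ay az jaw; .... A call has 1 to 20 rows; each row shifts and turns the commanded pose from where the row before left it, along the tool's axes as they then stand; what a row does not reach is not made up. A row lasts 1/12 s, in which the tool goes at most 41.7 mm and 7.16 degrees, less where a joint would pass 70% of its speed; a pose out of reach is approached as far as the arm can. A call with a gripper value outside its range is refused whole. The fingers move at their own pace and stop on an object; FORCE is the grip in N (left out, the last holds). Time passes only in rows, so rows that do not move let the fingers close. It gives the time, the measured TCP pose, the force and the opening at its end, in the units of the state.
- r.get_state(): the state, without advancing time (a new reading comes with each control period).
- r.capture(name): name is "scene" or "top" or "wrist"; returns the picture (480x640x3 uint8, red, green, blue); there is no depth.
- r.camera_params(name): a dict with "vfov" (degrees; the focal length in pixels is half the picture's height over the tangent of half this angle, whatever the lens; pixels are square), "cx", "cy" (the principal point, pixels), "distortion" ([k1, k2, p1, p2, k3] as OpenCV has them; the pictures are not rectified), "R" (3x3) and "t" (3): a world point X has camera coordinates R X + t. Camera axes: x right, y down, z forward; pixel columns grow to the right and rows downward; lengths in m; the calibration is good to about 2 mm. A picture is of the moment at which its call begins: read the wrist's pose just before it. camera_params takes no time and is no camera call; for the wrist camera it gives the pose at the moment of the call.
- r.close_job(): hands the job in, once; it reports no verdict.
Trained networks look in the newest picture that a camera, given by its name, has taken for a name from the list of things; names that differ only in an ending like _2 or _b are one class to them, and where a whole thing is asked for, a point or a joint stands for the part that bears it (a point fixed in the world has none). Each returns a list of dicts, best first, with "p" (0 to 1); they miss things now and then, are a little off and sometimes report something else, mostly with a low value. They report only what shows in the picture. A call takes as long as a camera call. They do not tell look-alikes from the thing itself.
- r.recognise(target, camera): "xy" ([column, row] in pixels, amid what is visible of it).
The state is a dict: "time_s": time; "joints": joint angles; "qd": joint speeds; "joint_torque": joint torques, N m; "tcp_pos": TCP position; "eef_rot": TCP orientation; "contact_force": force on the tool from outside, world axes, zero at the start; "moment": the same for the moment, N m; "gripper_width": finger opening in m.
Only numpy, scipy, OpenCV 4.12 (cv2) and the standard library are available. Lean on these libraries where they do the work, as an engineer would, in place of code of your own. Each camera call takes 0.05 s, during which the arm holds its last target.

## Working session

There is one attempt and no reset: what is moved stays moved. The work goes in short steps, Python scripts to look and compute and a shell command to move; the robot and the scene stay as the last step left them, time stands still between calls to the robot, and variables do not carry over. Pictures are saved under pics/ and viewed, and the job is handed in when it is done.

```bash
mkdir -p pics; ls; python3 - <<'E'
from plant import r
import cv2
s=r.get_state(); print(s)
for n in ["scene","top","wrist"]:
    cv2.imwrite(f"pics/{n}0.png",r.capture(n)[:,:,::-1]); p=r.camera_params(n); print(n,p)
    for t in ["knob_center","spindle_tip","green_mark","red_mark","jar_center","rack_center"]:
        print(t,[(x['xy'],round(x['p'],2)) for x in r.recognise(t,n)])
print(r.get_state()['time_s'])
E
```

```text
pics
{'time_s': 0.0, 'joints': array([-5.80911165e+01,  2.05907685e+01,  6.34411095e-01, -2.07066452e-02,
       -7.01390059e+01, -1.65065246e+01]), 'qd': array([-0.06739995, -0.0124651 ,  0.02816281,  0.07418425,  0.03837421,
        0.01311542]), 'joint_torque': array([-5.86418191e-04, -5.82717741e+01,  2.93056029e+01,  6.99729234e+00,
        6.87827225e-03, -1.08739914e-04]), 'tcp_pos': array([ 0.17911109, -0.65027732,  0.22563324]), 'eef_rot': array([ 1.79903036e+02, -8.43423600e-03, -1.64604685e+02]), 'contact_force': array([ 1.26195112, -0.15806633, -0.84678884]), 'moment': array([ 0.05410877, -0.01084872,  0.03810444]), 'gripper_width': 0.08760684346591481}
scene {'vfov': 56.88744290884152, 'cx': 317.3700381913615, 'cy': 246.97993023939685, 'distortion': array([-0.05810439,  0.        ,  0.        ,  0.        ,  0.        ]), 'R': array([[-0.16230971,  0.98666744, -0.01195526],
       [ 0.73360749,  0.11256007, -0.67018676],
       [-0.65990576, -0.11754829, -0.74209621]]), 't': array([ 0.13066181, -0.3609084 ,  1.29686336])}
knob_center [([192.6, 280.4], 0.77), ([236.2, 273
[... 678 characters left out ...]
 0.98)]
green_mark [([232.2, 223.2], 0.59), ([415.8, 230.7], 0.34)]
red_mark [([234.5, 224.2], 0.87)]
jar_center []
rack_center [([474.2, 264.1], 0.82), ([233.9, 221.8], 0.41)]
wrist {'vfov': 68.51023489792419, 'cx': 317.26818187645927, 'cy': 240.1008367608262, 'distortion': array([-0.03362025,  0.        ,  0.        ,  0.        ,  0.        ]), 'R': array([[-2.65744122e-01,  9.64043480e-01, -4.78808017e-04],
       [ 9.21595006e-01,  2.54188651e-01,  2.93344123e-01],
       [ 2.82918197e-01,  7.75132095e-02, -9.56006797e-01]]), 't': array([ 0.67609804, -0.03521046,  0.39085217])}
knob_center []
spindle_tip []
green_mark []
red_mark []
jar_center []
rack_center [([450.7, 477.4], 0.5)]
1.05
```

View pics/scene0.png

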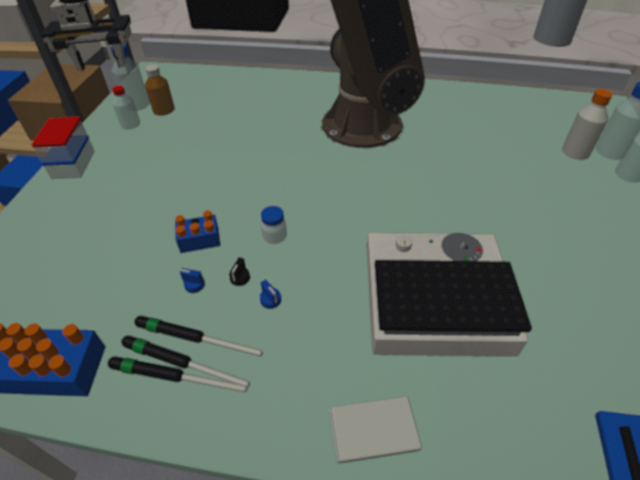

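View pics/top0.png

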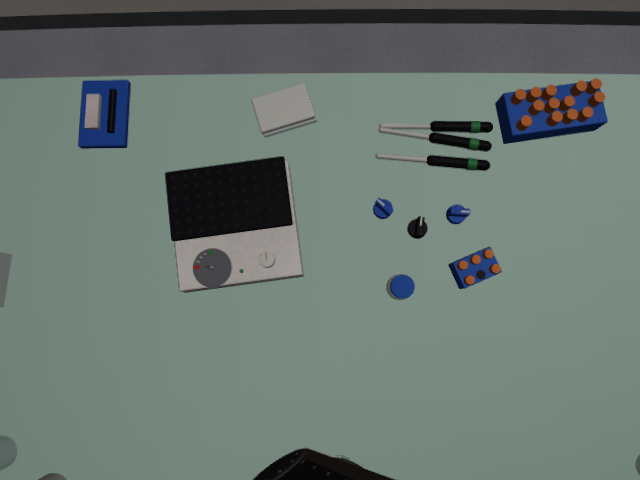

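```bash
python3 - <<'E'
import cv2,numpy as np
a=cv2.imread('pics/top0.png'); b=cv2.imread('pics/scene0.png')
c=np.vstack([np.hstack([cv2.resize(a[180:280,180:280],(400,300) if 0 else (300,300),interpolation=2),cv2.resize(a[180:280,360:500],(420,300),interpolation=2)]),
np.hstack([cv2.resize(b[250:350,380:500],(360,300),interpolation=2),cv2.resize(b[220:320,160:280],(360,300),interpolation=2)])])
cv2.imwrite('pics/crop0.png',c)
E
```

```text
(no output)
```

View pics/crop0.png

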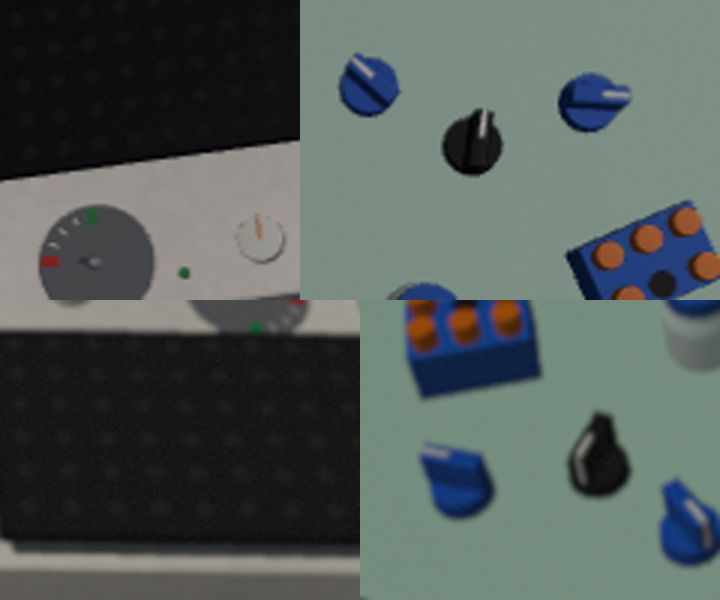

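Black knob at top (417,228) / scene (239,272) is the one meant. The look-alikes at top (382,208) and (457,214) are blue, so they aren't. The crop confirms black with a white pointer towards +x. Spindle disc at top (212,267).

```bash
cat > h.py <<'E'
import numpy as np,cv2
from scipy.optimize import least_squares
def K(p):
    f=240/np.tan(np.radians(p['vfov'])/2); return np.array([[f,0,p['cx']],[0,f,p['cy']],[0,0,1]])
def ray(p,uv):
    q=cv2.undistortPoints(np.array([[uv]],float),K(p),p['distortion'])[0,0]
    d=p['R'].T@np.array([q[0],q[1],1]); return -p['R'].T@p['t'],d/np.linalg.norm(d)
def onz(p,uv,z):
    o,d=ray(p,uv); return o+d*(z-o[2])/d[2]
def proj(p,X):
    return cv2.projectPoints(np.atleast_2d(np.array(X,float)),cv2.Rodrigues(p['R'])[0],p['t'],K(p),p['distortion'])[0][:,0]
def tri(obs):
    A=0;b=0
    for p,uv in obs:
        o,d=ray(p,uv);M=np.eye(3)-np.outer(d,d);A=A+M;b=b+M@o
    X=np.linalg.solve(A,b); return X,[np.linalg.norm(proj(p,X)[0]-uv) for p,uv in obs]
E
python3 - <<'E'
from plant import r
from h import *
T=r.camera_params('top');S=r.camera_params('scene');W=r.camera_params('wrist')
print('knob',tri([(T,(417.3,228.7)),(S,(239.5,274))]),onz(T,(417.3,228.7),.016))
print('blue',tri([(T,(382.5,208.5)),(S,(269.5,296))]),tri([(T,(456.5,214)),(S,(193,281))]))
a,b=onz(T,(415,235),.044),onz(T,(422.0,217),.044);print('ptr',a,b)
print('spindle',tri([(T,(212.,267.5)),(S,(462,247))]),onz(T,(212,267.5),.07))
print('jar',onz(T,(402,287),.07),'rack',onz(T,(475,267),.063))
print('wristcam',-W['R'].T@W['t'],W['R'][2])
a,b=onz(T,(180,290.5),.07),onz(T,(302,275),.07);print(a,b,np.degrees(np.arctan2((b-a)[0],-(b-a)[1])))
s=r.get_state();print(s['tcp_pos'],s['eef_rot'])
E
```

```text
knob (array([ 0.60587906, -0.19570581,  0.00850613]), [np.float64(0.01838091851027901), np.float64(0.019712392763796265)]) [ 0.60477995 -0.19437984  0.016     ]
blue (array([ 0.65161289, -0.11991901,  0.01013795]), [np.float64(0.4312358725573959), np.float64(0.4854841269068311)]) (array([ 0.63870605, -0.28462677,  0.0088628 ]), [np.float64(0.26272361951887546), np.float64(0.28652572493657613)])
ptr [ 0.58707882 -0.18428998  0.044     ] [ 0.62613205 -0.20036814  0.044     ]
spindle (array([0.51746455, 0.24477607, 0.06895886]), [np.float64(0.09954088372733394), np.float64(0.10640302952196248)]) [0.51738154 0.24431863 0.07      ]
jar [ 0.47528223 -0.15047209  0.07      ] rack [ 0.51633691 -0.30559492  0.063     ]
wristcam [ 0.1015416  -0.67313951  0.38429073] [ 0.28289662  0.07753814 -0.95601116]
[0.46971015 0.31030722 0.07      ] [0.50107601 0.05641599 0.07      ] 7.0426682020556
[ 0.17922531 -0.65074999  0.22655232] [-1.79999505e+02  4.70581131e-04 -1.64596431e+02]
```

```bash
python3 -m inch '-.033 .020 0 0 0 0 1;-.033 .020 0 0 0 0 1;-.033 .020 0 0 0 0 1;-.033 .020 0 0 0 0 1;-.033 .020 0 0 0 0 1;-.033 .020 0 0 0 0 1;-.033 .020 0 0 0 0 1;-.033 .020 0 0 0 0 1;-.033 .020 0 0 0 0 1;-.033 .020 0 0 0 0 1;-.033 .020 0 0 0 0 1;-.033 .020 0 0 0 0 1;-.033 .020 0 0 0 0 1;-.033 .020 0 0 0 0 1;-.033 .020 0 0 0 0 1;-.033 .020 0 0 0 0 1' 10 && python3 -m inch '0 0 0 0 0 .1 1;0 0 0 0 0 .1 1;0 0 0 0 0 .1 1;0 0 0 0 0 .1 1;0 0 0 0 0 .1 1;0 0 0 0 0 .1 1;0 0 0 0 0 0 1;0 0 0 0 0 0 1'
python3 - <<'E'
from plant import r
from h import *
import pickle
p=r.camera_params('wrist');im=r.capture('wrist');cv2.imwrite('pics/w1.png',im[:,:,::-1]);pickle.dump(p,open('w1.pkl','wb'))
s=r.get_state();print(s['tcp_pos'],s['eef_rot'],s['joints'],s['contact_force'])
print(proj(p,[.605,-.195,.016]))
E
```

```text
time_s: 2.38
tcp_pos: [0.6044, -0.2003, 0.2269]
eef_rot: [-180.0, 0.0, -164.6]
contact_force: [1.0, -0.5, -0.5]
gripper_width: 0.0876
time_s: 3.05
tcp_pos: [0.6033, -0.202, 0.2266]
eef_rot: [-180.0, 0.0, 161.2]
contact_force: [0.5, 0.3, -0.3]
gripper_width: 0.0877
[ 0.60331346 -0.20204314  0.22662369] [1.79999422e+02 7.22907616e-03 1.61224765e+02] [-9.69036841e-01  1.69274093e+01 -4.54154224e+00  1.78462239e-03
 -6.85239891e+01 -1.07806852e+02] [ 0.03350413  0.07441656 -0.72631809]
[[325.56753965 209.87503854]]
```

View pics/w1.png

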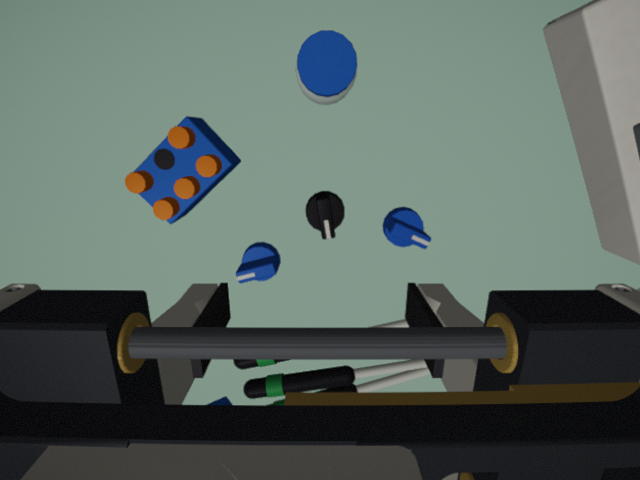

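```bash
python3 -m inch '0 .025 .035 0 0 0 .5;0 .025 .035 0 0 0 .5;0 0 0 0 0 0 .5;0 0 0 0 0 0 .5;0 0 0 0 0 0 .5'
python3 - <<'E'
from plant import r
from h import *
import pickle
p=r.camera_params('wrist');im=r.capture('wrist');cv2.imwrite('pics/w2.png',im[:,:,::-1]);pickle.dump(p,open('w2.pkl','wb'))
s=r.get_state();print(s['tcp_pos'],s['eef_rot'])
uv=proj(p,[.605,-.195,.016])[0].astype(int);print(uv)
a=cv2.imread('pics/w1.png')[170:270,275:375]
b=im[:,:,::-1][uv[1]-60:uv[1]+60,uv[0]-60:uv[0]+60]
cv2.imwrite('pics/c2.png',np.hstack([cv2.resize(a,(400,400),interpolation=2),cv2.resize(b,(400,400),interpolation=2)]))
E
```

```text
time_s: 3.52
tcp_pos: [0.6195, -0.1563, 0.1592]
eef_rot: [-180.0, 0.0, 161.2]
contact_force: [0.4, -0.4, 1.1]
gripper_width: 0.0595
[ 0.61976948 -0.15665336  0.15989935] [-1.79999930e+02  9.55826975e-02  1.61116290e+02]
[272 225]
```

View pics/c2.png

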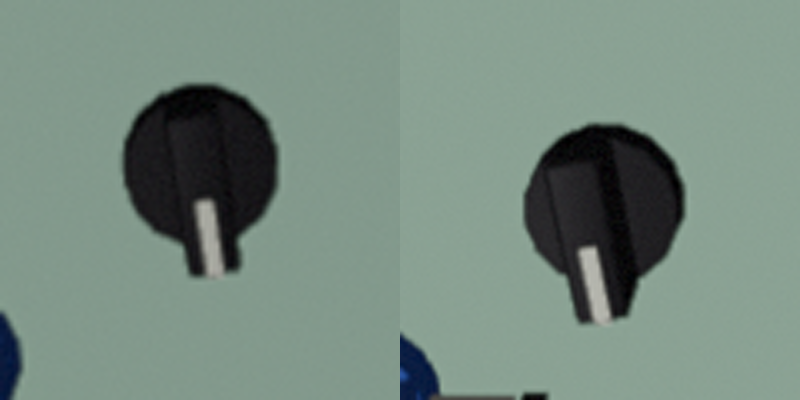

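```bash
python3 - <<'E'
from h import *
import pickle
A,B=[pickle.load(open(f'w{i}.pkl','rb')) for i in (1,2)]
pa=[(326.0,220.25),(329,239.25),(325,210.8)];pb=[(268.4,239.4),(272.9,261.9),(273.2,225.6)]
for u,v in zip(pa,pb): print(tri([(A,u),(B,v)]))
for p,q in((A,pa),(B,pb)):
    s,e=onz(p,q[0],.044),onz(p,q[1],.044);d=e-s
    print(s,e,np.linalg.norm(d),np.degrees(np.arctan2(d[1],d[0])),'skirt',onz(p,q[2],.012))
E
```

```text
(array([ 0.60939852, -0.19663326,  0.0430957 ]), [np.float64(0.0025966871107309573), np.float64(0.0031806549667354996)])
(array([ 0.62873479, -0.19994894,  0.04389259]), [np.float64(0.16183796721091523), np.float64(0.1975897526946383)])
(array([ 0.60748738, -0.19632783,  0.00701942]), [np.float64(0.17330507294914763), np.float64(0.20818702297450017)])
[ 0.60917747 -0.19658265  0.044     ] [ 0.62887277 -0.19993344  0.044     ] 0.01997830348795925 -9.655347983352657 skirt [ 0.60661513 -0.19608972  0.012     ]
[ 0.60918236 -0.19641907  0.044     ] [ 0.62853042 -0.19992206  0.044     ] 0.01966261535984323 -10.262303371857596 skirt [ 0.60626371 -0.1952737   0.012     ]
```

```bash
python3 -m inch '0 0 0 0 0 -.078 .45;0 0 0 0 0 -.077 .45;.0024 -.0204 .02 0 0 0 .45;.0024 -.0204 .02 0 0 0 .45;0 0 .02 0 0 0 .45;0 0 .02 0 0 0 .45;0 0 0 0 0 0 .45;0 0 0 0 0 0 .45'
python3 - <<'E'
from plant import r
from h import *
im=r.capture('wrist');cv2.imwrite('pics/w3.png',im[:,:,::-1])
s=r.get_state();print(s['tcp_pos'],s['eef_rot'])
E
```

```text
time_s: 4.23
tcp_pos: [0.6072, -0.1963, 0.0794]
eef_rot: [-180.0, -0.0, 169.9]
contact_force: [0.0, -0.3, 0.8]
gripper_width: 0.0393
[ 0.60802196 -0.19617942  0.08037392] [-1.79983915e+02  1.00234021e-01  1.69921253e+02]
```

View pics/w3.png

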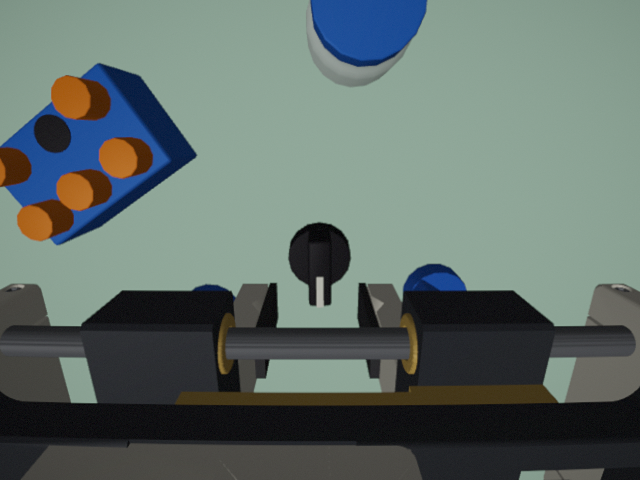

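```bash
python3 -m inch '0 0 .02 0 0 0 .45;0 0 .02 0 0 0 .45;0 0 .01 0 0 0 .45;0 0 .009 0 0 0 .45;0 0 0 0 0 0 .45;0 0 0 0 0 0 .0;0 0 0 0 0 0 .0;0 0 0 0 0 0 .0;0 0 0 0 0 0 .0;0 0 0 0 0 0 .0;0 0 0 0 0 0 .0' 25
```

```text
time_s: 5.2
tcp_pos: [0.6076, -0.1955, 0.0205]
eef_rot: [180.0, 0.1, 169.9]
contact_force: [-0.9, 0.4, 4.4]
gripper_width: 0.0138
```

```bash
python3 - <<'E'
from plant import r
from h import *
im=r.capture('wrist');cv2.imwrite('pics/w4.png',im[:,:,::-1][150:450,150:490])
s=r.get_state();print(s['tcp_pos'],s['eef_rot'],s['gripper_width'],s['contact_force'])
E
```

```text
[ 0.60759158 -0.19556099  0.0204695 ] [-1.79999880e+02  5.69128342e-02  1.69914439e+02] 0.013740230583168356 [-0.51049666  1.27216181  3.82924689]
```

View pics/w4.png

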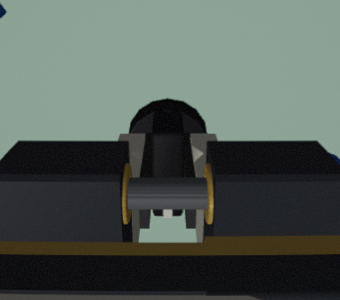

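```bash
python3 -m inch '0 0 -.02 0 0 0 0;0 0 -.03 0 0 0 0;0 0 -.03 0 0 0 0;0 0 -.03 0 0 0 0;0 0 -.03 0 0 0 0;0 0 -.03 0 0 0 0;0 0 -.02 0 0 0 0;.0138 .0348 0 0 0 0 0;.0138 .0348 0 0 0 0 0;.0138 .0348 0 0 0 0 0;.0138 .0348 0 0 0 0 0;.0138 .0348 0 0 0 0 0;.0138 .0348 0 0 0 0 0;.0138 .0348 0 0 0 0 0;.0138 .0348 0 0 0 0 0;.0138 .0348 0 0 0 0 0;.0138 .0348 0 0 0 0 0;.0138 .0348 0 0 0 0 0;.0138 .0348 0 0 0 0 0' && python3 -m inch '0 0 0 0 0 -.106 0;0 0 0 0 0 -.106 0;0 0 0 0 0 -.106 0;0 0 0 0 0 -.106 0;0 0 0 0 0 -.106 0;0 0 0 0 0 -.106 0;0 0 0 0 0 -.106 0;0 0 0 0 0 -.106 0;0 0 0 0 0 -.106 0;0 0 0 0 0 -.106 0;0 0 0 0 0 -.106 0;0 0 0 0 0 -.106 0;0 0 0 0 0 -.106 0;0 0 0 0 0 -.106 0;0 0 0 0 0 -.106 0;0 0 0 0 0 -.106 0;0 0 0 0 0 0 0;0 0 0 0 0 0 0'
python3 - <<'E'
from plant import r
from h import *
import pickle
p=r.camera_params('wrist');im=r.capture('wrist');cv2.imwrite('pics/w5.png',im[:,:,::-1]);pickle.dump(p,open('w5.pkl','wb'))
s=r.get_state();print(s['tcp_pos'],s['eef_rot'],s['gripper_width'],s['contact_force'],s['joints'])
print(proj(p,[.517,.2445,.07]))
E
```

```text
time_s: 6.83
tcp_pos: [0.5164, 0.2462, 0.2098]
eef_rot: [180.0, -0.0, 169.9]
contact_force: [0.8, 0.3, -1.6]
gripper_width: 0.0135
time_s: 8.33
tcp_pos: [0.5172, 0.2445, 0.2096]
eef_rot: [180.0, -0.0, -93.1]
contact_force: [-1.1, 0.1, -0.7]
gripper_width: 0.0139
[0.51718776 0.2445028  0.20961935] [ 1.79984328e+02 -8.59425827e-03 -9.31397507e+01] 0.013584988736813403 [-0.14965499 -0.39982997 -0.31207014] [ 4.48876660e+01  1.16081953e+01 -1.40055251e+01 -6.54631775e-03
 -6.44031503e+01 -4.80245887e+01]
[[316.37930855 228.94026796]]
```

View pics/w5.png

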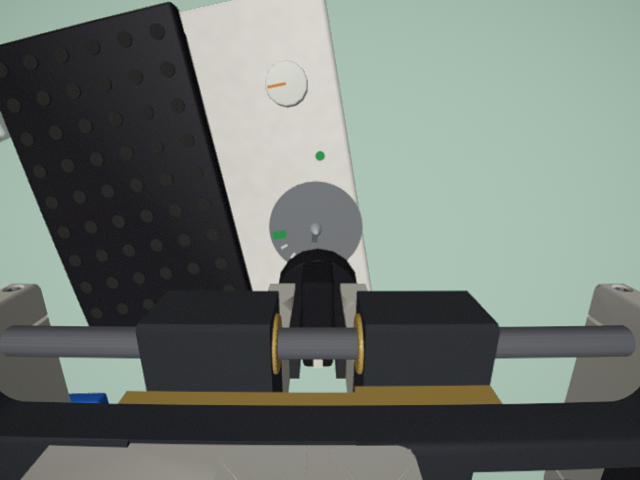

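```bash
python3 -m inch '-.03 0 0 0 0 0 0;-.03 0 0 0 0 0 0;0 0 0 0 0 0 0;0 0 0 0 0 0 0;0 0 0 0 0 0 0'
python3 - <<'E'
from plant import r
from h import *
import pickle
p=r.camera_params('wrist');im=r.capture('wrist');cv2.imwrite('pics/w6.png',im[:,:,::-1]);pickle.dump(p,open('w6.pkl','wb'))
s=r.get_state();print(s['tcp_pos'],s['eef_rot'])
u=proj(p,[.517,.2445,.07])[0].astype(int);print(u)
a=cv2.imread('pics/w5.png')[179:279,266:366];y0,x0=max(0,u[1]-50),u[0]-50;print(x0,y0)
b=im[:,:,::-1][y0:y0+100,x0:x0+100]
cv2.imwrite('pics/c6.png',np.hstack([cv2.resize(a,(400,400),interpolation=2),cv2.resize(b,(400,400),interpolation=2)]))
E
```

```text
time_s: 8.8
tcp_pos: [0.5201, 0.3045, 0.2094]
eef_rot: [180.0, -0.0, -93.0]
contact_force: [0.4, 0.6, -1.0]
gripper_width: 0.0138
[0.52017788 0.30405782 0.20956979] [ 1.79976743e+02 -2.45874994e-02 -9.30094399e+01]
[316 158]
266 108
```

View pics/c6.png

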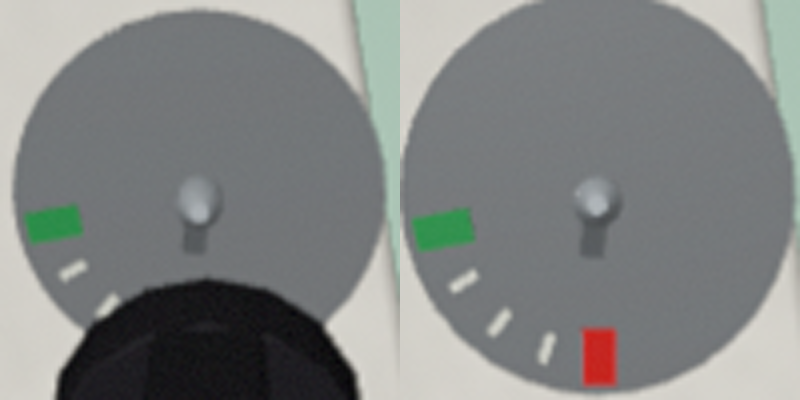

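```bash
python3 - <<'E'
from h import *
import pickle
A,B=[pickle.load(open(f'w{i}.pkl','rb')) for i in (5,6)]
g5,g6,r6=(279.5,235.),(277.,165.5),(315.9,197.3); k5,k6=(314.5,242.5),(314.,172.5)
print('green tri',tri([(A,g5),(B,g6)]),'key tri',tri([(A,k5),(B,k6)]))
G=onz(B,g6,.07);Rd=onz(B,r6,.07);G5=onz(A,g5,.07)
print(G,G5,Rd,np.linalg.norm(G-Rd),2*.0325*np.sin(np.radians(40)))
# centre from green & red : |.|=.0325, red ccw 80 of green
m=(G+Rd)/2; d=(Rd-G)/np.linalg.norm(Rd-G); n=np.array([-d[1],d[0],0]) 
C=m+n*.0325*np.cos(np.radians(40)); print('C',C,np.degrees(np.arctan2(*(G-C)[[1,0]])),np.degrees(np.arctan2(*(Rd-C)[[1,0]])))
for p,k in((A,k5),(B,k6)):
    X=onz(p,k,.077);print('key',X,np.linalg.norm((X-C)[:2]),np.degrees(np.arctan2(*(X-C)[[1,0]])))
# disc ellipse fit
for n,p,hi in(('w5',A,240),('w6',B,400)):
    im=cv2.imread(f'pics/{n}.png').astype(int)
    u=proj(p,C)[0]; 
    # radial boundary search grey->white
    pts=[]
    g=cv2.GaussianBlur(im.astype(np.float32),(3,3),0).mean(2)
    for a in np.radians(np.arange(-40,225,5) if n=='w5' else np.arange(0,360,5)):
        # world ring rays
        rr=np.arange(.035,.047,.0003); X=np.c_[C[0]+rr*np.cos(a-np.pi),C[1]+rr*np.sin(a-np.pi),0*rr+.07]
        q=proj(p,X); v=cv2.remap(g,q[:,:1].astype(np.float32),q[:,1:].astype(np.float32),1)[:,0]
        dv=np.diff(v);i=dv.argmax()
        if dv[i]>2 and v[:i].std()<15: pts.append(X[i,:2])
    pts=np.array(pts)
    f=lambda t:np.hypot(*(pts-t[:2]).T)-t[2]
    s=least_squares(f,[C[0],C[1],.041],loss='soft_l1',f_scale=.0005);print(n,len(pts),s.x)
E
```

```text
green tri (array([0.54958588, 0.24811942, 0.0704367 ]), [np.float64(0.026594781273748994), np.float64(0.02818149423105733)]) key tri (array([0.51919013, 0.25486209, 0.07622582]), [np.float64(0.0019802179211219537), np.float64(0.002100013577805305)])
[0.54961314 0.24815636 0.07      ] [0.54966451 0.24824312 0.07      ] [0.51880873 0.27645971 0.07      ] 0.04183289740655199 0.041781194629625054
C [0.51736647 0.24397509 0.07      ] 7.388058481091866 87.45784717324455
key [0.51916942 0.25461972 0.077     ] 0.010796241415822853 80.38670125887509
key [0.51918116 0.25477908 0.077     ] 0.010955337474017 80.46534122899395
w5 51 [0.51776284 0.24338058 0.04046011]
w6 69 [0.51784714 0.24335417 0.04055035]
```

```bash
python3 - <<'E'
from h import *
import pickle
from scipy.spatial.transform import Rotation as Ro
B=pickle.load(open('w6.pkl','rb'))
T=np.array([.52018,.30406,.20957]);R=Ro.from_euler('xyz',[180,0,-93.01],degrees=True).as_matrix()
im=cv2.imread('pics/w6.png')
for zu in (.0205,.0045):
  for off in (-.002,0,.002):
    a=np.linspace(0,2*np.pi,361);X=np.c_[off+.022*np.cos(a),.022*np.sin(a),0*a+zu]
    q=proj(B,X@R.T+T);print(zu,off,'top row',q[:,1].min(),'cols',q[:,0].min(),q[:,0].max())
c=cv2.resize(im[235:315,260:370],(770,560),interpolation=2);cv2.imwrite('pics/c6b.png',c)
E
```

```text
0.0205 -0.002 top row 250.86633639794346 cols 275.6406252944899 355.35746955809026
0.0205 0 top row 247.30374799082614 cols 275.51248301131346 355.4767125816798
0.0205 0.002 top row 243.71868517382424 cols 275.3837990530918 355.5964637028581
0.0045 -0.002 top row 261.3742661996189 cols 272.13267225093455 358.62664869467886
0.0045 0 top row 257.5316332384397 cols 271.98062692314386 358.76813314081244
0.0045 0.002 top row 253.66235041813684 cols 271.8278668079364 358.9102873767493
```

View pics/c6b.png

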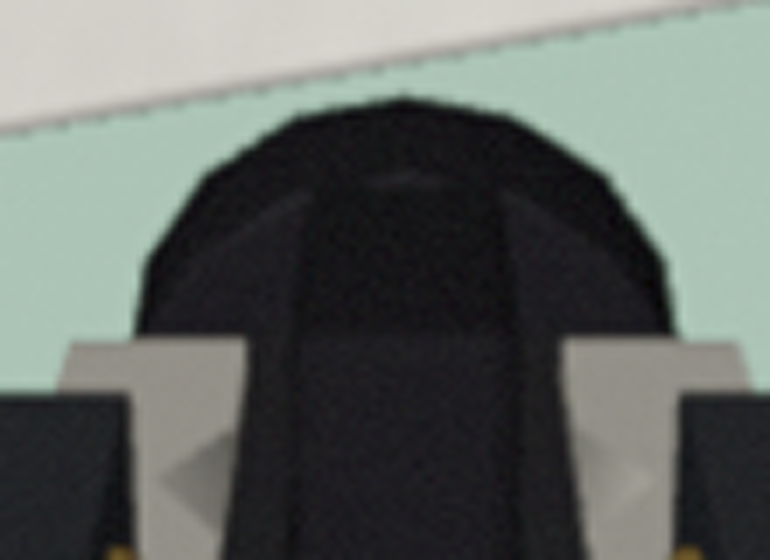

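```bash
python3 -m inch '.03 -.001 0 0 0 0 0;.031 -.001 0 0 0 0 0;0 0 .03 0 0 0 0;0 0 .03 0 0 0 0;0 0 .025 0 0 0 0;0 0 .01 0 0 .09 0;0 0 0 0 0 0 0;0 0 0 0 0 0 0;0 0 0 0 0 0 0'
python3 - <<'E'
from plant import r
from h import *
import pickle
p=r.camera_params('wrist');im=r.capture('wrist');cv2.imwrite('pics/w7.png',im[:,:,::-1]);pickle.dump(p,open('w7.pkl','wb'))
s=r.get_state();print(s['tcp_pos'],s['eef_rot'],s['contact_force'],s['moment'])
t=r.capture('top')[:,:,::-1];q=r.capture('scene')[:,:,::-1]
P=[r.camera_params(n) for n in('top','scene')]
print([proj(a,[.519,.243,.083])[0] for a in P+[p]])
c=np.hstack([cv2.resize(t[235:295,180:240],(400,400),interpolation=2),cv2.resize(q[215:275,430:490],(400,400),interpolation=2)])
cv2.imwrite('pics/c7.png',c)
E
```

```text
time_s: 9.6
tcp_pos: [0.52, 0.2436, 0.1161]
eef_rot: [-179.9, 0.1, -98.0]
contact_force: [0.3, 0.1, -0.6]
gripper_width: 0.0139
[0.52006675 0.24385829 0.11623527] [-1.79904412e+02  9.30881849e-02 -9.79837479e+01] [ 0.41087703 -0.30986733  0.35415303] [0.04192359 0.04915544 0.04785677]
[array([211.16759253, 266.28076976]), array([462.65479472, 242.68058695]), array([317.66892412, 275.64191871])]
```

View pics/w7.png

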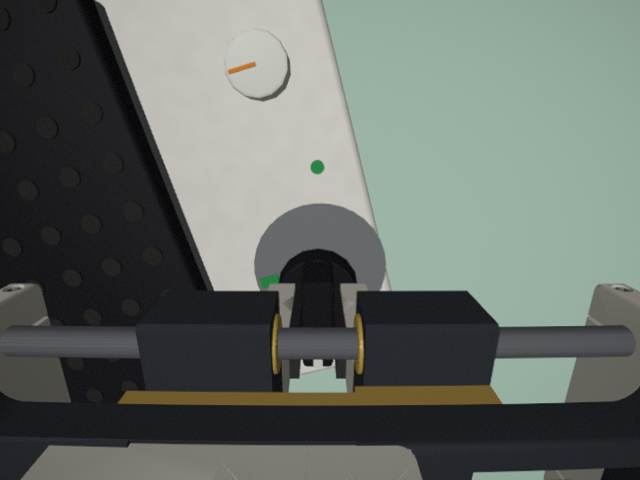

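View pics/c7.png

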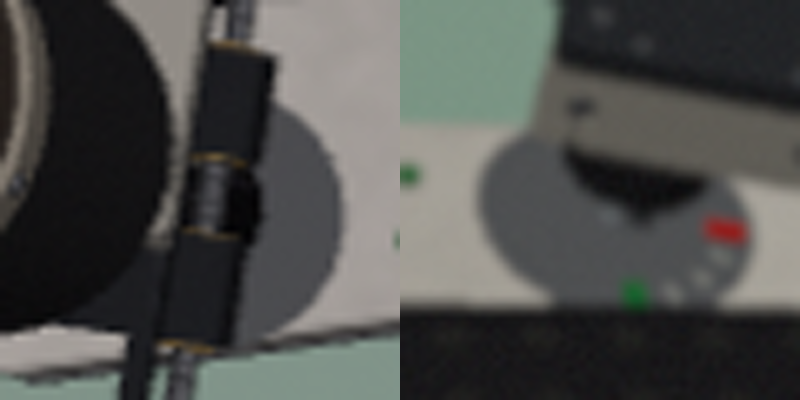

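```bash
python3 - <<'E'
from h import *
import pickle
p=pickle.load(open('w7.pkl','rb'));im=cv2.imread('pics/w7.png')
C=np.array([.518,.2435,.07])
g=cv2.GaussianBlur(im.astype(np.float32),(3,3),0).mean(2)
pts=[]
for a in np.radians(np.arange(0,360,4)):
    rr=np.arange(.036,.046,.0003);X=np.c_[C[0]+rr*np.cos(a),C[1]+rr*np.sin(a),0*rr+.07]
    q=proj(p,X)
    if q[:,1].max()>283: continue
    v=cv2.remap(g,q[:,:1].astype(np.float32),q[:,1:].astype(np.float32),1)[:,0];dv=np.diff(v);i=dv.argmax()
    if dv[i]>3: pts.append(X[i,:2])
pts=np.array(pts)
for rad in(.0405,.041):
    s=least_squares(lambda t:np.hypot(*(pts-t).T)-rad,C[:2],loss='soft_l1',f_scale=.0005);print(len(pts),s.x,np.abs(s.fun).mean())
cv2.imwrite('pics/c7b.png',cv2.resize(im[235:305,265:375],(770,490),interpolation=2))
from scipy.spatial.transform import Rotation as Ro
T=np.array([.52007,.24386,.11624]);R=Ro.from_euler('xyz',[180,0,-97.98],degrees=True).as_matrix()
for zu in (.0205,.0045):
    a=np.linspace(0,2*np.pi,361);X=np.c_[.022*np.cos(a),.022*np.sin(a),0*a+zu]
    q=proj(p,X@R.T+T);print(zu,'apex',q[q[:,1].argmin()],'cols',q[:,0].min(),q[:,0].max())
E
```

```text
52 [0.51783887 0.243352  ] 0.00015844341058287483
52 [0.51790998 0.24397126] 0.00022234871525566468
0.0205 apex [315.92723518 248.46693547] cols 276.02350357297706 355.90759853293383
0.0045 apex [315.77248513 258.84243954] cols 272.476558819139 359.16486469250106
```

View pics/c7b.png

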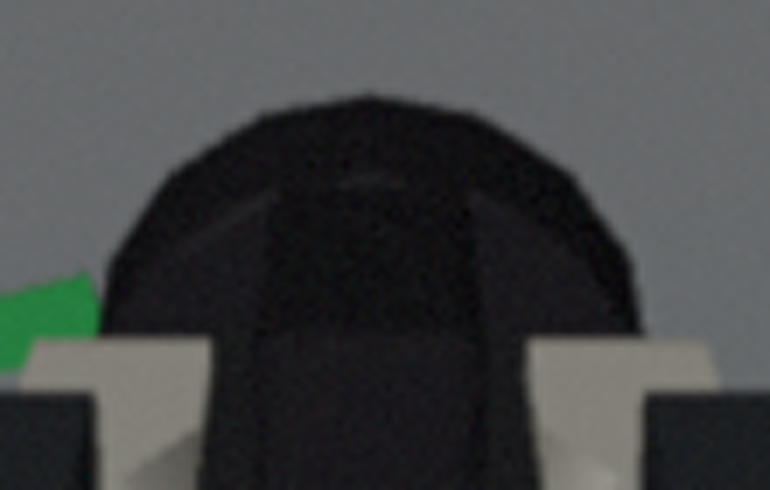

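```bash
python3 -m inch '.0004 .001 0 0 0 0 0;0 0 .004 0 0 0 0;0 0 .003 0 0 0 0;0 0 .002 0 0 0 0;0 0 .002 0 0 0 0;0 0 .001 0 0 0 0;0 0 0 0 0 0 0;0 0 0 0 0 0 0' 15;  python3 -m inch '0 0 .001 0 0 0 0;0 0 .001 0 0 0 0;0 0 0 0 0 0 0;0 0 0 0 0 0 0'; python3 -m inch '0 0 .001 0 0 0 0;0 0 .001 0 0 0 0;0 0 0 0 0 0 0;0 0 0 0 0 0 0'
```

```text
time_s: 10.42
tcp_pos: [0.5182, 0.2433, 0.1026]
eef_rot: [180.0, -0.0, -98.1]
contact_force: [0.1, 0.1, -0.4]
gripper_width: 0.0138
time_s: 10.75
tcp_pos: [0.5182, 0.2432, 0.1007]
eef_rot: [180.0, -0.0, -98.1]
contact_force: [-0.1, -0.8, -0.5]
gripper_width: 0.0137
time_s: 11.08
tcp_pos: [0.5182, 0.2432, 0.0987]
eef_rot: [180.0, -0.0, -98.1]
contact_force: [0.1, -0.2, -0.5]
gripper_width: 0.0138
```

```bash
python3 -m inch '0 0 .0005 0 0 0 0;0 0 .0005 0 0 0 0;0 0 0 0 0 0 0;0 0 0 0 0 0 0';  python3 -m inch '0 0 .0005 0 0 0 0;0 0 0 0 0 0 0;0 0 0 0 0 0 0'; python3 -m inch '0 0 .0005 0 0 0 0;0 0 0 0 0 0 0;0 0 0 0 0 0 0'
```

```text
time_s: 11.42
tcp_pos: [0.5182, 0.2432, 0.0977]
eef_rot: [180.0, -0.0, -98.1]
contact_force: [-0.0, 0.2, -1.0]
gripper_width: 0.0138
time_s: 11.67
tcp_pos: [0.5182, 0.2432, 0.0972]
eef_rot: [180.0, -0.0, -98.1]
contact_force: [-0.6, 0.7, 0.1]
gripper_width: 0.0137
time_s: 11.92
tcp_pos: [0.5182, 0.2433, 0.0967]
eef_rot: [180.0, -0.0, -98.1]
contact_force: [-0.3, 0.2, 0.1]
gripper_width: 0.0138
```

Key rest level would be near TCP z 0.0975, and there is still no force. It seems to be sliding past the key, so I'll keep going gently.

```bash
for i in 1; do :; done; python3 -m inch '0 0 .0005 0 0 0 0;0 0 0 0 0 0 0;0 0 0 0 0 0 0'; python3 -m inch '0 0 .0005 0 0 0 0;0 0 0 0 0 0 0;0 0 0 0 0 0 0'; python3 -m inch '0 0 .0005 0 0 0 0;0 0 0 0 0 0 0;0 0 0 0 0 0 0'
```

```text
time_s: 12.17
tcp_pos: [0.5182, 0.2432, 0.0962]
eef_rot: [180.0, -0.0, -98.1]
contact_force: [-0.0, -0.3, -0.5]
gripper_width: 0.0141
time_s: 12.42
tcp_pos: [0.5182, 0.2432, 0.0957]
eef_rot: [180.0, -0.0, -98.1]
contact_force: [-0.7, -0.6, -0.6]
gripper_width: 0.0139
time_s: 12.67
tcp_pos: [0.5182, 0.2432, 0.0952]
eef_rot: [180.0, -0.0, -98.1]
contact_force: [0.3, 0.6, -0.5]
gripper_width: 0.0138
```

```bash
python3 -m inch '0 0 .0005 0 0 0 0;0 0 .0005 0 0 0 0;0 0 0 0 0 0 0;0 0 0 0 0 0 0'; python3 -m inch '0 0 .0005 0 0 0 0;0 0 .0005 0 0 0 0;0 0 0 0 0 0 0;0 0 0 0 0 0 0'; python3 -m inch '0 0 .0005 0 0 0 0;0 0 0 0 0 0 0;0 0 0 0 0 0 0';python3 -m inch '0 0 .0005 0 0 0 0;0 0 0 0 0 0 0;0 0 0 0 0 0 0'
```

```text
time_s: 13.0
tcp_pos: [0.5182, 0.2432, 0.0942]
eef_rot: [180.0, -0.0, -98.1]
contact_force: [-0.1, -0.0, -0.7]
gripper_width: 0.0138
time_s: 13.33
tcp_pos: [0.5182, 0.2433, 0.0932]
eef_rot: [180.0, -0.0, -98.1]
contact_force: [0.2, -0.0, 0.1]
gripper_width: 0.0138
time_s: 13.58
tcp_pos: [0.5182, 0.2433, 0.0927]
eef_rot: [180.0, -0.0, -98.1]
contact_force: [1.3, -0.1, -0.0]
gripper_width: 0.0144
time_s: 13.83
tcp_pos: [0.5182, 0.2433, 0.0922]
eef_rot: [180.0, -0.0, -98.1]
contact_force: [-0.4, 1.0, -0.5]
gripper_width: 0.0139
```

```bash
python3 -m inch '0 0 .0005 0 0 0 0;0 0 0 0 0 0 0;0 0 0 0 0 0 0'; python3 -m inch '0 0 .0005 0 0 0 0;0 0 0 0 0 0 0;0 0 0 0 0 0 0'; python3 -m inch '0 0 .0003 0 0 0 0;0 0 0 0 0 0 0;0 0 0 0 0 0 0';python3 - <<'E'
from plant import r
import cv2,numpy as np
im=r.capture('wrist')[:,:,::-1];q=r.capture('scene')[:,:,::-1]
cv2.imwrite('pics/c8.png',np.hstack([cv2.resize(im[200:380,230:410],(400,400),interpolation=2),cv2.resize(q[215:275,430:490],(400,400),interpolation=2)]))
E
```

```text
time_s: 14.08
tcp_pos: [0.5182, 0.2433, 0.0917]
eef_rot: [180.0, -0.0, -98.1]
contact_force: [-0.4, -0.1, -0.5]
gripper_width: 0.0141
time_s: 14.33
tcp_pos: [0.5182, 0.2433, 0.0912]
eef_rot: [180.0, -0.0, -98.1]
contact_force: [0.6, 0.0, 0.2]
gripper_width: 0.0138
time_s: 14.58
tcp_pos: [0.5182, 0.2433, 0.0909]
eef_rot: [180.0, -0.0, -98.1]
contact_force: [-0.9, 0.0, -0.6]
gripper_width: 0.0141
```

View pics/c8.png

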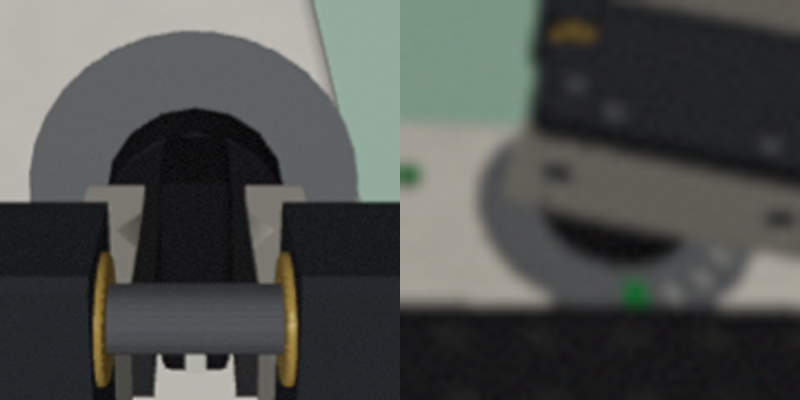

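```bash
python3 -m inch '0 0 .0003 0 0 0 0;0 0 0 0 0 0 0;0 0 0 0 0 0 0'; python3 -m inch '0 0 .0003 0 0 0 0;0 0 0 0 0 0 0;0 0 0 0 0 0 0'; python3 -m inch '0 0 .0003 0 0 0 0;0 0 0 0 0 0 0;0 0 0 0 0 0 0'
```

```text
time_s: 14.93
tcp_pos: [0.5182, 0.2433, 0.0906]
eef_rot: [180.0, -0.0, -98.1]
contact_force: [0.0, 0.4, -0.9]
gripper_width: 0.0138
time_s: 15.18
tcp_pos: [0.5183, 0.2433, 0.0905]
eef_rot: [-180.0, 0.0, -98.1]
contact_force: [-1.2, -0.6, 1.2]
gripper_width: 0.0139
time_s: 15.43
tcp_pos: [0.5183, 0.2433, 0.0905]
eef_rot: [-180.0, 0.0, -98.1]
contact_force: [-2.7, -0.2, 5.4]
gripper_width: 0.0141
```

```bash
python3 -m inch '0 0 -.0004 0 0 0 0;0 0 0 0 0 0 0;0 0 0 0 0 .02 0;0 0 0 0 0 .02 0;0 0 0 0 0 .02 0;0 0 0 0 0 .02 0;0 0 0 0 0 .02 0;0 0 0 0 0 .02 0;0 0 0 0 0 .02 0;0 0 0 0 0 .02 0;0 0 0 0 0 .02 0;0 0 0 0 0 .02 0;0 0 0 0 0 0 0' 30; python3 -m inch '0 0 0 0 0 .02 0;0 0 0 0 0 .02 0;0 0 0 0 0 .02 0;0 0 0 0 0 .02 0;0 0 0 0 0 .02 0;0 0 0 0 0 .02 0;0 0 0 0 0 .02 0;0 0 0 0 0 .02 0;0 0 0 0 0 .02 0;0 0 0 0 0 .02 0;0 0 0 0 0 0 0'; python3 -c "
from plant import r
s=r.get_state();print(s['moment'],s['contact_force'],s['tcp_pos'])"
```

```text
time_s: 16.52
tcp_pos: [0.5182, 0.2432, 0.0905]
eef_rot: [180.0, -0.0, -109.6]
contact_force: [-0.6, 0.6, 2.1]
gripper_width: 0.0136
time_s: 17.43
tcp_pos: [0.5171, 0.2434, 0.0905]
eef_rot: [179.9, -0.0, -121.1]
contact_force: [-8.6, 3.4, 7.9]
gripper_width: 0.0138
[1.11742883 3.10787088 0.07396363] [-8.56563823  3.41823778  7.8845013 ] [0.51707212 0.24339823 0.09049157]
```

```bash
python3 -m inch '0 0 -.0003 0 0 0 0;0 0 0 0 0 .02 0;0 0 0 0 0 .02 0;0 0 0 0 0 .02 0;0 0 0 0 0 .02 0;0 0 0 0 0 .02 0;0 0 0 0 0 .02 0;0 0 0 0 0 .02 0;0 0 0 0 0 .02 0;0 0 0 0 0 .02 0;0 0 0 0 0 .02 0;0 0 0 0 0 0 0'; python3 -c "
from plant import r
s=r.get_state();print(s['moment'],s['contact_force'],s['tcp_pos'],s['eef_rot'])
import cv2
cv2.imwrite('pics/w9.png',r.capture('wrist')[150:450,150:490,::-1])"
```

```text
time_s: 18.43
tcp_pos: [0.517, 0.2437, 0.0905]
eef_rot: [179.9, -0.0, -132.6]
contact_force: [-8.9, 4.9, 5.1]
gripper_width: 0.0137
[1.74799846 3.09684058 0.07883572] [-8.88849398  4.86463381  5.07122365] [0.51700522 0.2437417  0.09052244] [ 1.79910911e+02 -4.68755541e-02 -1.32594327e+02]
```

View pics/w9.png

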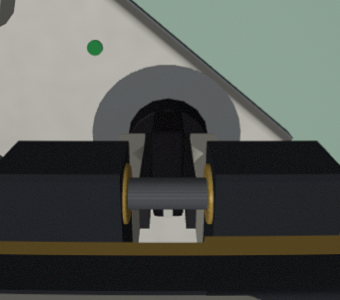

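```bash
python3 -m inch '0 0 -.0002 0 0 .02 0;0 0 0 0 0 .02 0;0 0 0 0 0 .02 0;0 0 0 0 0 .02 0;0 0 0 0 0 .02 0;0 0 0 0 0 .02 0;0 0 0 0 0 .02 0;0 0 0 0 0 .02 0;0 0 0 0 0 .02 0;0 0 0 0 0 .02 0;0 0 0 0 0 .02 0;0 0 0 0 0 .02 0;0 0 0 0 0 .02 0;0 0 0 0 0 .02 0;0 0 0 0 0 .02 0'; python3 -m inch '0 0 0 0 0 .02 0;0 0 0 0 0 .02 0;0 0 0 0 0 .02 0;0 0 0 0 0 .02 0;0 0 0 0 0 .02 0;0 0 0 0 0 .02 0;0 0 0 0 0 .02 0;0 0 0 0 0 .02 0;0 0 0 0 0 .02 0;0 0 0 0 0 .02 0;0 0 0 0 0 .02 0;0 0 0 0 0 .02 0;0 0 0 0 0 .02 0;0 0 0 0 0 .02 0;0 0 0 0 0 0 0'; python3 -c "
from plant import r
s=r.get_state();print(s['moment'],s['contact_force'],s['tcp_pos'],s['eef_rot'])
import cv2
cv2.imwrite('pics/w10.png',r.capture('wrist')[150:450,150:490,::-1])"
```

```text
time_s: 19.73
tcp_pos: [0.5172, 0.2442, 0.0905]
eef_rot: [179.9, -0.0, -149.8]
contact_force: [-6.4, 5.8, 2.9]
gripper_width: 0.0139
time_s: 20.98
tcp_pos: [0.5175, 0.2445, 0.0906]
eef_rot: [179.9, -0.0, -165.8]
contact_force: [-5.5, 7.0, 1.6]
gripper_width: 0.0137
[2.5614341  2.2901979  0.13904975] [-5.46619673  7.00172596  1.61043052] [0.51746368 0.24447982 0.09056994] [ 1.79899588e+02 -2.15577615e-02 -1.65819312e+02]
```

View pics/w10.png

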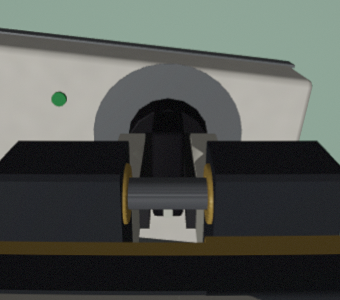

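```bash
python3 -m inch '0 0 0 0 0 .02 0;0 0 0 0 0 .02 0;0 0 0 0 0 .02 0;0 0 0 0 0 .02 0;0 0 0 0 0 .02 0;0 0 0 0 0 .02 0;0 0 0 0 0 0 0;0 0 0 0 0 0 0' ; python3 -m inch '0 0 0 0 0 0 .35;0 0 0 0 0 0 .35;0 0 0 0 0 0 .35;0 0 0 0 0 0 .35;0 0 0 0 0 0 .35;0 0 -.01 0 0 0 .35;0 0 -.02 0 0 0 .35;0 0 -.03 0 0 0 .35;0 0 -.03 0 0 0 .35;0 0 -.03 0 0 0 .35;0 0 0 0 0 0 .35;0 0 0 0 0 0 .35'
python3 - <<'E'
from plant import r
from h import *
import pickle
p=r.camera_params('wrist');im=r.capture('wrist')[:,:,::-1];pickle.dump(p,open('w11.pkl','wb'));cv2.imwrite('pics/w11.png',im)
s=r.get_state();print(s['tcp_pos'],s['eef_rot'])
u=proj(p,[.518,.2435,.07])[0].astype(int);print(u)
y0=min(u[1]-60,360);x0=u[0]-80;print(x0,y0)
cv2.imwrite('pics/c11.png',cv2.resize(im[y0:y0+120,x0:x0+160],(800,600),interpolation=2))
E
```

```text
time_s: 21.7
tcp_pos: [0.5176, 0.2446, 0.0906]
eef_rot: [179.9, -0.0, -172.6]
contact_force: [-5.2, 6.5, 0.8]
gripper_width: 0.0138
time_s: 22.7
tcp_pos: [0.5192, 0.2439, 0.2139]
eef_rot: [179.8, 0.2, -172.6]
contact_force: [-0.5, 0.3, -1.0]
gripper_width: 0.0304
[0.51833534 0.24334486 0.21208819] [ 1.79921885e+02  8.53604570e-02 -1.72579896e+02]
[317 225]
237 165
```

View pics/c11.png

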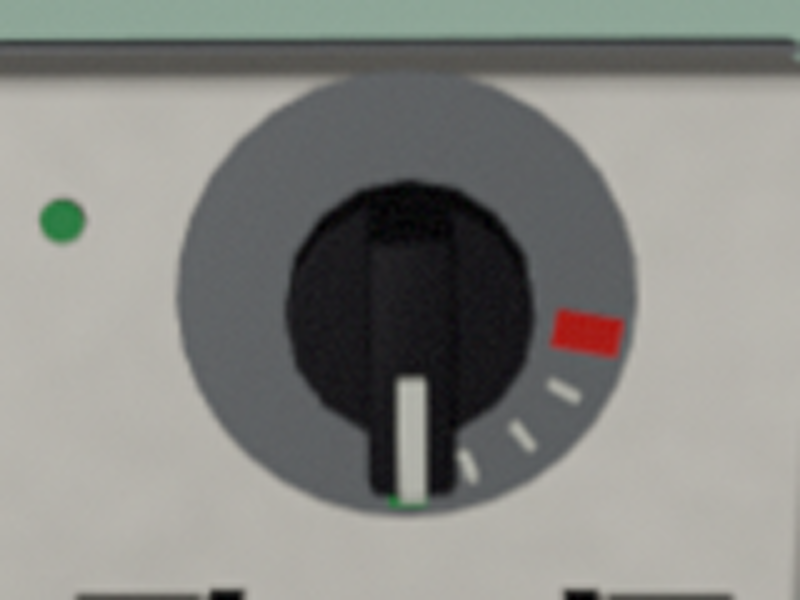

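```bash
python3 -m inch '0 .03 0 0 0 0 .35;0 .03 0 0 0 0 .35;0 0 0 0 0 0 .35;0 0 0 0 0 0 .35;0 0 0 0 0 0 .35'
python3 - <<'E'
from plant import r
from h import *
import pickle
p=r.camera_params('wrist');im=r.capture('wrist')[:,:,::-1];pickle.dump(p,open('w12.pkl','wb'));cv2.imwrite('pics/w12.png',im)
u=proj(p,[.518,.2435,.07])[0].astype(int);x0,y0=u[0]-80,u[1]-60;print(x0,y0)
cv2.imwrite('pics/c12.png',cv2.resize(im[y0:y0+120,x0:x0+160],(800,600),interpolation=2))
E
```

```text
time_s: 23.17
tcp_pos: [0.5099, 0.3023, 0.2098]
eef_rot: [-179.9, -0.1, -172.5]
contact_force: [0.2, -0.3, -0.3]
gripper_width: 0.0308
171 169
```

View pics/c12.png

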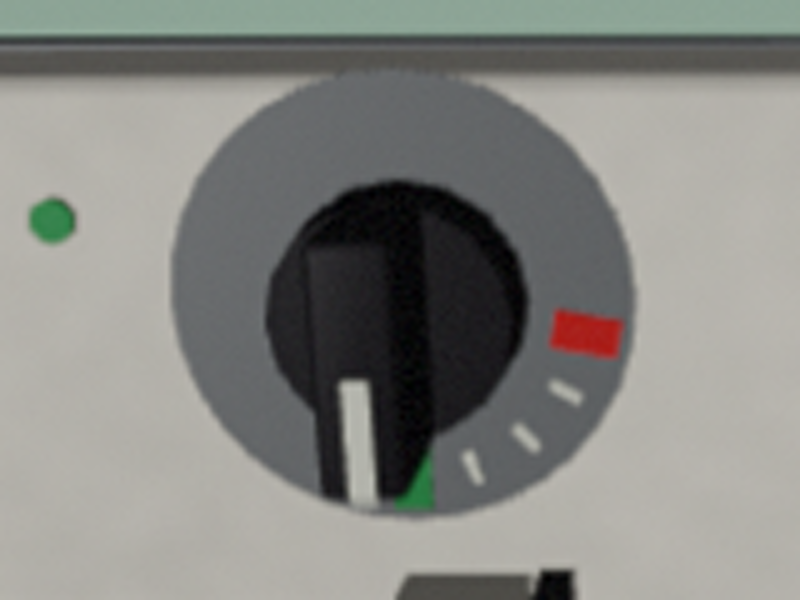

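```bash
python3 - <<'E'
from h import *
import pickle
A,B=[pickle.load(open(f'w{i}.pkl','rb')) for i in (11,12)]
L=lambda c,o:(c[0]/5+o[0],c[1]/5+o[1])
P=[]
for a,b in(((410,377),(354,381)),((412,502),(364,505)),((588,333),(587,335))):
    X,e=tri([(A,L(a,(237,165))),(B,L(b,(171,169)))]);P.append(X);print(X,e)
d=P[1]-P[0];print(np.linalg.norm(d),np.degrees(np.arctan2(d[1],d[0])))
E
```

```text
[0.51870466 0.24421379 0.11277653] [np.float64(0.24690303377331133), np.float64(0.24941792361964532)]
[0.53882347 0.24718115 0.11300034] [np.float64(0.04176397343414711), np.float64(0.0422179637448694)]
[0.51965518 0.27655675 0.0701692 ] [np.float64(0.20770342714020165), np.float64(0.209875062565663)]
0.020337689080305865 8.39017600785225
```

```bash
python3 -c "
from plant import r
print(r.get_state()['time_s']);print(r.close_job())"
```

```text
23.2167
the job is handed in; nothing more can be done
None
```

The black knob is fitted on the spindle and fully home, its pointer is on the green mark, and the gripper is open and clear. I handed the job in at 23.2 s; it reports no verdict.

- **Fitting:** I read the key's direction from the wrist pictures, 4–7° clockwise of red. I set the pointer on the key (about 82°) instead of starting at red and searching. The knob then slid past the key with no measurable force. It stopped on the deck at the expected height, with 5.4 N at most while going down.
- **Turning:** I turned it clockwise to green. The wrist force readings, taken at the end of each move, showed at most about 9 N sideways and 8 N vertical.
- **Last checks, after letting go:**
  - **Height:** From two wrist views the knob's top is 113 mm above the bench. Seated should give 114 mm and resting on the key 121 mm.
  - **Direction:** The pointer reads 8.4° and the green mark 7.4°.
  - **Centre:** The knob is centred to within about 1 mm, inside the calibration error.
- **Disagreement:** The wrist camera's calibration is 1–1.4 mm off sideways. I corrected for it by comparing the held knob with the spindle disc in the picture.
- **Not checked:** I did not look at the jar and rack again at the end. The arm passed above them and showed no contact there.

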